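# Load steel agitator balls into a mixing tin

## Robot

A 7-joint arm with a two-finger parallel gripper is mounted at the origin on the work surface. World frame = base frame: x ahead of the robot, y to its left, z up, the work surface at z = 0. Lengths are in mm, angles in rad, forces in N, time in s.
With the tool pointing down it reaches from about 400 to 875 mm from the base axis. Payload 4.4 kg.
Tool frame: the origin (TCP) lies at the very end of the fingers, on their centre line; the grasp point (between the pads) lies 19 mm behind it; z points along the fingers, y is the line along which they close (so a half turn about z gives the same grasp; the last joint's range is limited). The gripper opens to 85 mm and grips with 20 to 120 N. Pads are 22 mm wide; open, the fingers measure 114 mm over their backs; the gripper's body (76 mm by 85 mm) begins 54 mm behind the grasp point. The pads swing forward as they close: fully open they stand 13 mm farther back than shut.
Start: joints at [1.199, 0.628, 0.038, 1.517, -0.027, 0.996, -0.02], TCP at [195.714, -619.85, 231.313] pointing down, gripper open.
Joint ranges: [-3.06, 3.06], [-0.37, 2.12], [-1.25, 1.32], [0.18, 2.47], [-1.1, 4.24], [0.23, 1.98], [-2.94, 2.94]. Speed limits (rad/s): [2.57, 2.57, 3.14, 3.14, 3.14, 3.14, 3.14].

## Interface

Orientations are given as [roll, pitch, yaw] about the fixed x, y, z axes, in that order (R = Rz(yaw) Ry(pitch) Rx(roll)).
In Python, from cell import ctrl gives the robot as it stands.
- The arm moves only by the tool step_arm, never from a script. Its argument "series" is a list that holds one entry, the list of rows, each a list of 7 numbers: the turn, a rotation vector about the tool's x, y, z as a fraction of full scale, then the shift along the tool's x, y, z as a fraction of full scale, then the closure, from 0 (fully open) to 1 (shut). In form: [[[ax, ay, az, tx, ty, tz, gripper], ...]]. A call has 1 to 12 rows; each row shifts and turns the commanded pose from where the row before left it, along the tool's axes as they then stand; what a row does not reach is not made up. Full scale, the value 1, is 150 mm for a shift and 45 degrees for a turn. A row lasts 1/10 s, in which the tool goes at most 50 mm and 8.59 degrees, less where a joint would pass 70% of its speed; a pose out of reach is approached as far as the arm can. A call with a number of a shift or a turn outside -1 to 1 is refused whole. A call with a gripper value outside its range is refused whole. The fingers move at their own pace and stop on an object; the grip force is fixed at half the most. Time passes only in rows, so rows that do not move let the fingers close. It gives the time, the measured TCP pose, the force, the opening and the grip force at its end, in the units of the state.
- ctrl.read_state(): the state, without advancing time (a new reading comes with each control period).
- ctrl.get_image(name): name is "scene" or "top" or "wrist"; returns a dict with "img" (480x640x3 uint8, red, green, blue), "fx", "fy", "cx", "cy" (pixels), "R" (3x3) and "t" (3): a world point X has camera coordinates R X + t. Camera axes: x right, y down, z forward; pixel columns grow to the right and rows downward; lengths in mm; the calibration is good to about 2 mm. A picture is of the moment at which its call begins. There is no depth.
- ctrl.finish_job(): hands the job in; it is judged then, once.
Trained networks look in a picture, given as the dict that the camera call returned (one of the last four; its "shot" number tells which), for a name from the list of things; names that differ only in an ending like _2 or _b are one class to them, and where a whole thing is asked for, a point or a joint stands for the part that bears it (a point fixed in the world has none). Each returns a list of dicts, best first, with "score" (0 to 1); they miss things now and then, are a little off and sometimes report something else, mostly with a low value. They report only what shows in the picture. A call takes as long as a camera call.
- ctrl.recognise(picture, thing): "centre" ([column, row] in pixels, amid what is visible of it).
The state is a dict: "clock": time; "qpos": joint angles; "qd": joint speeds; "tau": joint torques, N m; "eef_pos": TCP position; "tool_rot": TCP orientation; "force": force on the tool from outside, world axes, zero at the start; "torque": the same for the moment, N m; "width": finger opening in mm; "gripper_force": force on a finger pad.
Only numpy, scipy, OpenCV 4.12 (cv2) and the standard library are available. Lean on these libraries where they do the work, as an engineer would, in place of code of your own. Each camera call takes 0.05 s, during which the arm holds its last target. There are 200 camera calls.

## Task

Roll the rubber thumbwheel in the slot of the sloping panel with a fingertip until the mixing tin on its carriage stands directly under the hopper. Then push the hopper's bail handle over to swing the trap-door bottom open and drop all four steel balls into the tin, and bring the bail fully back so that the trap is shut and latched. Move the tin only with the thumbwheel, keep the trap shut until the tin is in place, and leave the painter's other things where they are.

Things in the scene. Friction and masses are not known exactly. Their poses are not given: they have to be found in the camera images.
- bench: Fixed grey metal loading bench. Origin: centre of its underside, on the table; it faces away from the robot: x points toward the robot (yaw about 180 deg), y along the bench, z up. Deck 240 x 300 mm, 20 mm thick (x -130 to +110 mm). On its -x side, away from the robot, a sloping panel rises at 32 deg from level toward +x (x -130, z 45 mm to x -45, z 98 mm); on its +x side the carriage runs along y.
- hood_edge (a point): Middle of the outer (-x) edge of the hood, axes as bench, at x -85, y 5, z 197 mm. An upright plate (x -45 to -39, y -55 to +65 mm, 200 mm tall) is folded over the panel at its top as this 6 mm thick hood (x -85 to -41 mm). It leaves no room for an upright gripper at the wheel: come in tilted, about square to the panel.
- wheel_top (a point): Fixed point at the crown of the thumbwheel, where the fingertip goes; axes as bench. The black ribbed wheel, 64 mm across, 12 mm wide, stands 10 mm out of a slot (52 mm along y, 16 mm wide) in the sloping panel. Outward normal (-sin 32, 0, cos 32 deg) in the bench's axes. The axle does not give: touch down slowly and press with some 4 to 15 N.
- wheel (a joint): Turn of the thumbwheel, rad, 0 to 2.8; grows as its crown rolls toward the bench's +y. 1 rad carries the carriage 50 mm toward +y. Friction drives it: a pressed fingertip swept straight along y by 20 mm moves the carriage about 31 mm. Sweep about 10 mm either side of the crown, then lift, go back and stroke again. It needs about 1 to 2 N at the rim and stays where it is left.
- carriage (a joint): Travel of the carriage along the bench's +y, m, 0 to 0.14, geared to the wheel. It starts on the -y side of the hopper, and can be rolled past it.
- tin_floor (a point): Centre of the inner floor of the round steel mixing tin (68 mm across, 64 mm inside, 57 mm deep, rim 94 mm above the table) that is fixed on the carriage, an 80 x 80 x 10 mm plate; axes as bench. It moves with the carriage.
- hopper: Square sheet-metal hopper fixed to the upright plate, open on top. Origin: on the table; axes as the bench's; its place along the bench varies. The box is 54 mm square, centred 30 mm to +x of the origin, z 165 to 225 mm; three skirt walls hang down to z 100 mm, its +x side is open. The tin is in place when tin_floor has y = 0 in this frame.
- hopper_mouth (a point): Point on the hopper's centre line 110 mm above the table, between the skirts; axes as hopper.
- bail (a joint): Swing of the bail handle, rad. 0: latched, leaning 30 deg to -x (away from the robot) on its stop, trap shut and held by the stiff pivot. 1.05: on its other stop, leaning 30 deg to +x (toward the robot), trap hanging open (the trap turns 1.35 times as far as the bail; balls start to fall at about 0.25). It takes about 1.5 to 3 N at the bar and stays where it is left.
- bail_bar (a point): Middle of the bail's steel cross bar, 10 mm thick, 84 mm long along y, on two 85 mm arms (y = +-36 mm) from a pivot at x 30, z 190 mm in the hopper's frame. Latched it is at x -12, z 264 mm, thrown over at x 72, z 264 mm, in between up to z 275 mm. A fingertip reaching 20 mm below the bar pushes it over the hopper (top 225 mm) from either side.
- ball0_center (a point): Centre of a loose bright steel ball, 17 mm across, 20 g; one of the four that lie on the trap inside the hopper at the start.
- ball1_center (a point): Centre of a loose bright steel ball, 17 mm across, 20 g; one of the four that lie on the trap inside the hopper at the start.
- ball2_center (a point): Centre of a loose bright steel ball, 17 mm across, 20 g; one of the four that lie on the trap inside the hopper at the start.
- ball3_center (a point): Centre of a loose bright steel ball, 17 mm across, 20 g; one of the four that lie on the trap inside the hopper at the start.
- mug: White mug, 72 mm across, 85 mm tall, handle at its +y; stands beside the bench's -y end. Origin: centre of its underside. A bystander, to be left alone.
- jar: Amber glass jar, 64 mm across, 100 mm tall; beside the bench's +y end. Origin: centre of its underside. A bystander, to be left alone.
- palette_knife: Palette knife, 240 mm long, lying on the table along the panel edge of the bench. Origin: centre of its underside. A bystander, to be left alone.
- brush: Paint brush, 240 mm, lying on the table to the right. Origin: centre of its underside. A bystander, to be left alone.
- can: Paint can, 84 mm across, 110 mm tall, to the left. Origin: centre of its underside. A bystander, to be left alone.
- sieve: Round wooden sieve, 120 mm across, 45 mm tall, to the left. Origin: centre of its underside. A bystander, to be left alone.
- turps: Glass bottle, 60 mm across, 190 mm tall, to the right. Origin: centre of its underside. A bystander, to be left alone.

How it is judged (in metres and radians):
On the way, in this order (a step that is already met when the one before it is completed fails the run):
1. the tin stands under the hopper, within 7 mm along the bench, with the trap still latched (y of tin_floor in the frame of hopper between -0.007 and 0.007 m and value of joint bail below 0.1 rad), for 0.2 s.
2. the bail is thrown over (more than 0.85 rad) and all four balls lie in the tin (value of joint bail above 0.85 rad and horizontal distance between each of ball0_center, ball1_center, ball2_center, ball3_center and tin_floor below 0.032 m and z of ball0_center in the frame of tin_floor between 0 and 0.05 m and z of ball1_center in the frame of tin_floor between 0 and 0.05 m and z of ball2_center in the frame of tin_floor between 0 and 0.05 m and z of ball3_center in the frame of tin_floor between 0 and 0.05 m), for 0.1 s.
At the end, for the whole second after the job is handed in: All four balls lie in the tin, the tin stands within 9 mm of the hopper's centre line along the bench, and the bail is back within 0.1 rad of its latched stop (y of tin_floor in the frame of hopper between -0.009 and 0.009 m and horizontal distance between each of ball0_center, ball1_center, ball2_center, ball3_center and tin_floor below 0.032 m and z of ball0_center in the frame of tin_floor between 0 and 0.05 m and z of ball1_center in the frame of tin_floor between 0 and 0.05 m and z of ball2_center in the frame of tin_floor between 0 and 0.05 m and z of ball3_center in the frame of tin_floor between 0 and 0.05 m and value of joint bail below 0.1 rad and velocity of joint carriage below 0.01 m/s); the robot touches nothing.
It fails at once if the trap is opened (bail beyond 0.2 rad) while the tin is more than 10 mm from the hopper's centre line (value of joint bail above 0.2 rad and not (y of tin_floor in the frame of hopper between -0.01 and 0.01 m)).
It fails at once if the tin or carriage is pushed directly (more than 2 N) (contact force between any of the fingers, the arm and carriage above 2 N).
It fails at once if one of the painter's other things is moved more than 30 mm (distance of any of mug, jar, palette_knife, brush, can, sieve, turps from where it was at the start of the episode above 0.03 m).
It also fails if it takes over 67 s, if anything falls off the work surface, if the arm or the gripper's body presses on something with over 40 N, if the wrist force passes 120 N, or if a joint passes its speed limit or range.

## Working session

There is one attempt and no reset: what is moved stays moved. The work goes in short steps, Python scripts to look and compute and a tool call to move; the robot and the scene stay as the last step left them, time stands still between calls to the robot, and variables do not carry over. Pictures are saved under pics/ and viewed, at most 10 in all, crops included, and the job is handed in when it is done.

Besides the shell and the picture viewer there is one more tool, called after "Emit:" by a JSON object that holds its "api" and its "payload". step_arm: Moves the arm, as the interface text tells. Shift numbers are shares of 150 mm and turn numbers shares of 45 degrees, none past 1 either way. Its arguments: {"type":"object","properties":{"series":{"type":"array","items":{"type":"array","items":{"type":"array","items":{"type":"number","minimum":-1,"maximum":1}}}}},"required":["series"]}

```bash
mkdir -p pics; cat > h.py <<'E'
import numpy as np, cv2
from cell import ctrl
from scipy.spatial.transform import Rotation as Rn
def snap(n,f=None):
    p=ctrl.get_image(n)
    if f: cv2.imwrite('pics/'+f,p['img'][:,:,::-1])
    return p
def proj(p,X):
    c=np.array(p['R'])@np.array(X,float)+np.array(p['t']); return np.array([p['fx']*c[0]/c[2]+p['cx'],p['fy']*c[1]/c[2]+p['cy']])
def ray(p,uv):
    R=np.array(p['R']);d=R.T@np.array([(uv[0]-p['cx'])/p['fx'],(uv[1]-p['cy'])/p['fy'],1]);return -R.T@np.array(p['t']),d/np.linalg.norm(d)
def atz(p,uv,z):
    o,d=ray(p,uv);return o+d*(z-o[2])/d[2]
def tri(obs):
    A=np.zeros((3,3));b=np.zeros(3)
    for p,uv in obs:
        o,d=ray(p,uv);M=np.eye(3)-np.outer(d,d);A+=M;b+=M@o
    return np.linalg.solve(A,b)
E
python3 - <<'E'
from h import *
s=ctrl.read_state();print({k:np.round(s[k],3) for k in s})
P={n:snap(n,n+'0.png') for n in('scene','top')}
for n,p in P.items():
    print(n,np.round(-np.array(p['R']).T@p['t']),p['fx'],np.round(p['R'],2).tolist())
    for th in ['bench','hopper','tin_floor','wheel','wheel_top','bail','bail_bar','carriage','hood_edge','hopper_mouth','mug','jar','ball0_center','can','turps','sieve','palette_knife','brush']:
        r=ctrl.recognise(p,th);print(th,[(np.round(a['centre']).tolist(),round(a['score'],2)) for a in r[:2]])
E
```

```text
{'clock': np.float64(0.0), 'qpos': array([ 1.199,  0.629,  0.038,  1.518, -0.027,  0.996, -0.02 ]), 'qd': array([-0.001, -0.001,  0.001, -0.   , -0.001,  0.   ,  0.001]), 'tau': array([ 2.0000e-03, -5.6340e+01,  1.2260e+00, -1.9345e+01,  1.1000e-02,
        1.0000e-02, -0.0000e+00]), 'eef_pos': array([ 195.53 , -619.247,  230.41 ]), 'tool_rot': array([-3.14 , -0.   ,  0.306]), 'force': array([-0.024,  0.384, -0.254]), 'torque': array([-0.021,  0.005,  0.003]), 'gripper_force': np.float64(0.0), 'width': np.float64(85.465)}
scene [1479.   34. 1143.] 556.0442424219247 [[0.0, 1.0, -0.01], [0.72, -0.01, -0.7], [-0.7, -0.01, -0.72]]
bench [([297.0, 281.0], 0.89)]
hopper [([290.0, 219.0], 0.93)]
tin_floor [([320.0, 258.0], 0.56)]
wheel [([322.0, 260.0], 0.4)]
wheel_top [([296.0, 282.0], 0.96)]
bail [([286.0, 212.0], 0.54)]
bail_bar [([285.0, 209.0], 0.7)]
carriage [([323.0, 260.0], 0.7)]
hood_edge [([293.0, 280.0], 0.62)]
hopper_mouth [([287.0, 221.0], 0.94)]
mug [([386.0, 265.0], 0.64)]
jar [([216.0, 273.0], 0.65)]
ball0_center []
can [([462.0, 274.0], 0.7)]
turps [([296.0, 280.0], 0.61), 
[... 337 characters left out ...]
33)]
tin_floor [([306.0, 268.0], 0.58)]
wheel [([313.0, 254.0], 0.38)]
wheel_top [([315.0, 258.0], 0.87), ([461.0, 212.0], 0.41)]
bail [([334.0, 240.0], 0.84), ([471.0, 286.0], 0.3)]
bail_bar [([334.0, 243.0], 0.79), ([328.0, 198.0], 0.16)]
carriage [([303.0, 268.0], 0.64)]
hood_edge [([313.0, 255.0], 0.95)]
hopper_mouth [([331.0, 255.0], 0.77), ([159.0, 299.0], 0.64)]
mug [([230.0, 264.0], 0.78), ([326.0, 268.0], 0.35)]
jar [([401.0, 262.0], 0.72)]
ball0_center [([325.0, 260.0], 0.36)]
can [([311.0, 257.0], 0.68), ([330.0, 252.0], 0.27)]
turps [([459.0, 212.0], 0.74)]
sieve [([160.0, 299.0], 0.66), ([314.0, 258.0], 0.49)]
palette_knife [([333.0, 200.0], 0.67)]
brush [([469.0, 284.0], 0.98)]
```

```bash
python3 - <<'E'
import cv2
a=cv2.imread('pics/scene0.png')[180:350,180:420]
cv2.imwrite('pics/s0c.png',cv2.resize(a,None,fx=3.3,fy=3.3,interpolation=cv2.INTER_CUBIC))
a=cv2.imread('pics/top0.png')[180:320,210:430]
cv2.imwrite('pics/t0c.png',cv2.resize(a,None,fx=3.6,fy=3.6,interpolation=cv2.INTER_CUBIC))
E
```

```text
(no output)
```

View pics/s0c.png

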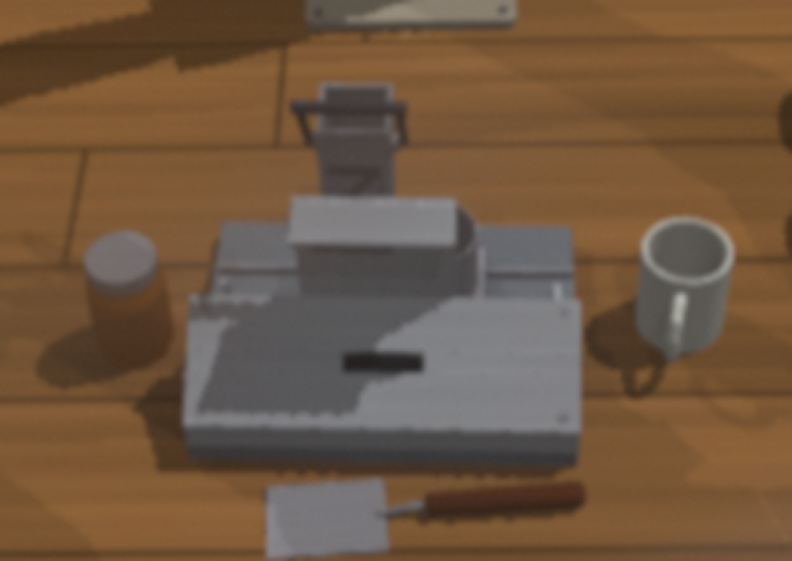

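View pics/t0c.png

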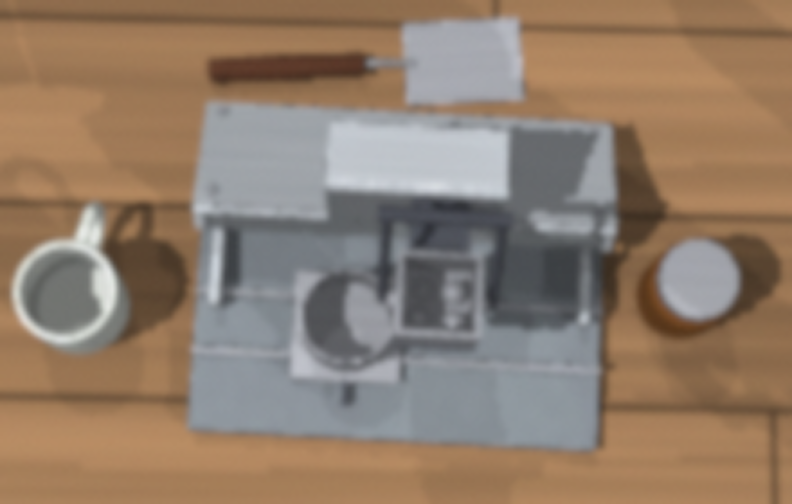

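```bash
cat > fit.py <<'E'
from h import *
import pickle
from scipy.optimize import least_squares
P={n:snap(n) for n in('scene','top')}
S=lambda u,v:(180+(u+.5)/3.3-.5,180+(v+.5)/3.3-.5)
T=lambda u,v:(210+(u+.5)/3.6-.5,180+(v+.5)/3.6-.5)
obs=[('scene',S(185,430),(-130,150,45)),('scene',S(581,432),(-130,-150,45)),('scene',S(190,297),(-45,150,98)),('scene',S(578,300),(-45,-150,98)),
('scene',S(288,243),(-85,65,197)),('scene',S(455,246),(-85,-55,197)),
('top',T(190,430),(110,-150,20)),('top',T(600,448),(110,150,20)),('top',T(207,103),(-130,-150,45)),('top',T(612,124),(-130,150,45)),
('top',T(330,121),(-85,-55,200)),('top',T(509,130),(-85,65,200))]
hob=[('top',T(403,252),(3,-27,225)),('top',T(486,256),(3,27,225)),('top',T(400,335),(57,-27,225)),('top',T(482,340),(57,27,225)),
('scene',S(290,106),(-12,42,264)),('scene',S(407,106),(-12,-42,264))]
def W(q,X):
    c,s=np.cos(q[2]),np.sin(q[2]);return np.array([q[0]+c*X[0]-s*X[1],q[1]+s*X[0]+c*X[1],X[2]])
def res(v):
    r=[proj(P[n],W(v,X))-uv for n,uv,X in obs]
    r+=[proj(P[n],W(v,(X[0]+v[3],X[1]+v[4],X[2])))-uv for n,uv,X in hob]
    return np.ravel(r)
f=least_squares(res,[600,0,np.pi,-40,20],loss='soft_l1');v=f.x
print(np.round(v,3),np.degrees(v[2]));print(np.round(res(v).reshape(-1,2),1).tolist())
# wheel
z=45+ (98-45)/2
w=atz(P['scene'],S(384,362),80);c,s=np.cos(v[2]),np.sin(v[2]);d=w-[v[0],v[1],0];print('wheel bench',c*d[0]+s*d[1],-s*d[0]+c*d[1])
for uv,zz in((T(345,320),94),(T(349.5,326.5),37)):
    w=atz(P['top'],uv,zz);d=w-[v[0],v[1],0];print('tin bench',c*d[0]+s*d[1],-s*d[0]+c*d[1])
np.save('v.npy',v)
E
python3 fit.py
```

```text
[493.234 -14.427   3.119   2.219  22.606] 178.72428254134005
[[-0.5, -2.1], [-0.1, -1.6], [-0.4, -1.3], [0.6, -1.4], [-0.6, -0.2], [-0.2, -0.8], [-0.3, -0.2], [-0.2, -0.4], [-0.3, -0.6], [-0.5, -1.3], [-0.3, -0.8], [0.5, -1.0], [-0.5, -0.3], [-0.1, -0.4], [-0.7, 0.0], [0.3, -0.3], [-0.6, -1.4], [-0.5, -1.2]]
wheel bench -97.51980657043109 -1.6665956119936869
tin bench 34.51216740022089 -39.31005787974446
tin bench 31.919692586735547 -36.36971097880243
```

Emit:
{"api": "step_arm", "payload": {"series": [[[0,0,0,0,0,-0.33,1],[0,0,0,0,0,-0.33,1],[0,0,-0.05,0.33,0,0,1],[0,0,-0.098,0.33,0,0,1],[0,0,-0.098,0.33,0,0,1],[0,0,-0.098,0.33,0,0,1],[0,0,-0.098,0.33,0,0,1],[0,0,-0.098,0.33,0,0,1],[0,0,-0.098,0.33,0,0,1],[0,0,-0.098,0.33,0,0,1],[0,0,-0.098,0.33,0,0,1]]]}}

```text
clock: 3.1
eef_pos: [562.9, -378.9, 330.2]
tool_rot: [3.141, 0.0, 0.964]
force: [1.1, 0.9, -1.2]
width: -0.4
gripper_force: 0.0
```

Emit:
{"api": "step_arm", "payload": {"series": [[[0,0,-0.098,0.33,0,0,1],[0,0,-0.098,0.33,0,0,1],[0,0,-0.098,0.33,0,0,1],[0,0,-0.098,0.33,0,0,1],[0,0,-0.098,0.33,0,0,1],[0,0,-0.098,0.33,0,0,1],[0,0,-0.098,0.33,0,0,1],[0,0,0,0,0,0,1]]]}}

```text
clock: 3.9
eef_pos: [688.9, -50.1, 330.4]
tool_rot: [-3.142, -0.008, 1.514]
force: [-0.7, 1.0, 0.4]
width: 0.2
gripper_force: 0.0
```

```bash
cat >> h.py <<'E'
v=np.load('v.npy')
def W(X,q=v):
    c,s=np.cos(q[2]),np.sin(q[2]);return np.array([q[0]+c*X[0]-s*X[1],q[1]+s*X[0]+c*X[1],X[2]])
def inb(w,q=v):
    c,s=np.cos(q[2]),np.sin(q[2]);d=np.array(w)-[q[0],q[1],0];return np.array([c*d[0]+s*d[1],-s*d[0]+c*d[1],w[2]])
TD=np.array([[0,1,0],[1,0,0],[0,0,-1.]]) # bench-frame-independent: tool x=+Y, y=+X, z=down (world)
Rb=Rn.from_euler('z',v[2]-np.pi).as_matrix()
RDOWN=Rb@TD
tl=np.radians(32)
RTILT=Rb@Rn.from_euler('y',tl).as_matrix()@TD
def go(pos,Rt):
    s=ctrl.read_state();R0=Rn.from_euler('xyz',s['tool_rot']).as_matrix()
    r=Rn.from_matrix(R0.T@Rt).as_rotvec()
    print('turn frac',np.round(r/(np.pi/4),3),'shift frac in cur tool',np.round(R0.T@(np.array(pos)-s['eef_pos'])/150,3),'in target tool',np.round(Rt.T@(np.array(pos)-s['eef_pos'])/150,3))
NB=np.array([-np.sin(tl),0,np.cos(tl)])
E
python3 - <<'E'
from h import *
print(RTILT.round(2).tolist(), Rb@[np.sin(tl),0,np.cos(tl)])
p=snap('wrist','w1.png');print(np.round(-np.array(p['R']).T@p['t']),p['fx'])
for th in ['bench','hopper','hopper_mouth','wheel','wheel_top','bail','bail_bar','tin_floor','carriage','hood_edge']:
    r=ctrl.recognise(p,th);print(th,[(np.round(a['centre']).tolist(),round(a['score'],2)) for a in r[:2]])
cr=np.array([-87.5,-1.7,71.5])+10*NB; print('crown b',cr,W(cr),proj(p,W(cr)), 'hood',proj(p,W([-85,-55,200])),proj(p,W([-85,65,200])))
go(W(cr+80*NB),RTILT);print(ctrl.read_state()['qpos'])
E
```

```text
[[0.02, 0.85, -0.53], [1.0, -0.02, 0.01], [0.0, -0.53, -0.85]] [ 0.52978792 -0.01179793  0.8480481 ]
[694.  21. 473.] 415.22403416869975
bench [([153.0, 143.0], 0.87), ([2.0, 291.0], 0.54)]
hopper [([59.0, 124.0], 0.75), ([37.0, 222.0], 0.55)]
hopper_mouth [([37.0, 222.0], 0.91)]
wheel [([201.0, 171.0], 0.59)]
wheel_top [([155.0, 143.0], 0.56)]
bail [([1.0, 290.0], 0.47)]
bail_bar [([2.0, 290.0], 0.76)]
tin_floor [([57.0, 124.0], 0.68), ([153.0, 354.0], 0.47)]
carriage [([56.0, 122.0], 0.95)]
hood_edge [([155.0, 141.0], 0.86), ([294.0, 174.0], 0.68)]
crown b [-92.79919264  -1.7         79.98048096] [586.04850568 -14.79366889  79.98048096] [205.18266006 171.23071432] hood [133.49549222 106.1636864 ] [160.04454295 285.53204475]
turn frac [ 0.711 -0.018 -0.062] shift frac in cur tool [ 0.285 -0.42   1.217] in target tool [0.306 0.302 1.247]
[ 0.20585359  0.6324805  -0.29876039  1.23999037  0.18198813  1.29490417
 -0.16017628]
```

View pics/w1.png

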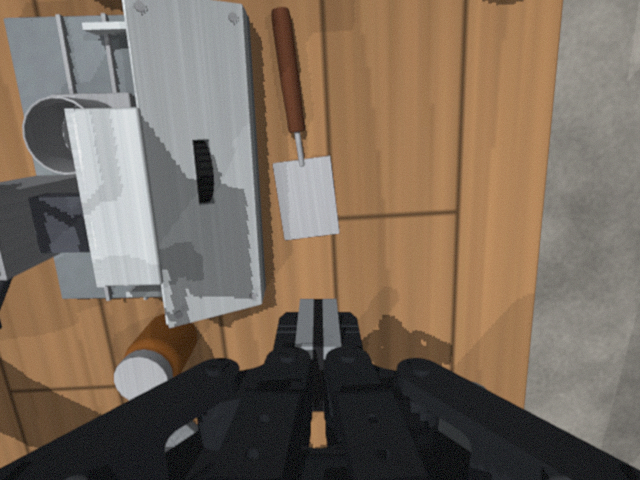

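Emit:
{"api": "step_arm", "payload": {"series": [[[0.178,-0.004,-0.015,0,0,0,1],[0.178,-0.004,-0.015,0,0,0,1],[0.178,-0.004,-0.015,0,0,0,1],[0.178,-0.004,-0.015,0,0,0,1],[0,0,0,0.15,0.15,0,1],[0,0,0,0.15,0.15,0,1],[0,0,0,0,0,0.3,1],[0,0,0,0,0,0.3,1],[0,0,0,0,0,0.3,1],[0,0,0,0,0,0.3,1],[0,0,0,0,0,0,1]]]}}

```text
clock: 5.55
eef_pos: [636.0, -16.1, 133.6]
tool_rot: [-2.703, 0.001, 1.533]
force: [0.2, 0.5, -1.3]
width: 0.2
gripper_force: 0.0
```

```bash
python3 - <<'E'
from h import *
p=snap('wrist','w2.png')
cr=np.array([-87.5,-1.7,71.5])+10*NB
print(ctrl.recognise(p,'wheel')[:2],proj(p,W(cr)))
go(W(cr+[0,-10,0]+20*NB),RTILT);s=ctrl.read_state();print(s['qpos'],s['force'],s['clock'])
E
```

```text
[{'centre': [274.5, 254.1], 'score': 0.56}] [274.01824294 261.79493122]
turn frac [ 0.172 -0.008 -0.018] shift frac in cur tool [ 0.065 -0.169  0.384] in target tool [ 0.07  -0.114  0.403]
[-0.04809238  0.96596683  0.08977886  1.15055182 -0.08069143  1.45187015
  0.00798564] [0.14774042 0.84377167 0.78893649] 5.65
```

View pics/w2.png

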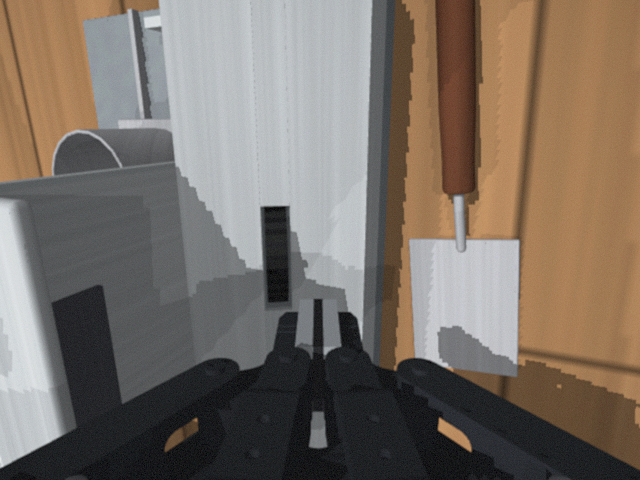

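Emit:
{"api": "step_arm", "payload": {"series": [[[0.09,-0.004,-0.01,0,0,0,1],[0.09,-0.004,-0.01,0,0,0,1],[0,0,0,0.075,-0.115,0,1],[0,0,0,0,0,0.13,1],[0,0,0,0,0,0.13,1],[0,0,0,0,0,0.13,1],[0,0,0,0,0,0,1],[0,0,0,0,0,0,1]]]}}

```text
clock: 6.45
eef_pos: [599.5, -4.4, 100.2]
tool_rot: [-2.581, -0.0, 1.55]
force: [0.2, 1.0, -0.2]
width: 0.1
gripper_force: 0.0
```

```bash
python3 - <<'E'
from h import *
cr=np.array([-87.5,-2.5,71.5])+10*NB
go(W(cr+[0,-10,0]),RTILT);s=ctrl.read_state();print(s['qpos'],s['force'],s['clock'])
E
```

```text
turn frac [-0.002  0.001  0.002] shift frac in cur tool [ 0.    -0.003  0.161] in target tool [ 0.    -0.003  0.161]
[-0.06127694  1.0296642   0.08027647  1.18577001 -0.08041041  1.48947818
  0.00912964] [ 0.20383434  0.99809803 -0.17316888] 6.45
```

Emit:
{"api": "step_arm", "payload": {"series": [[[0,0,0,0,0,0.06,1],[0,0,0,0,0,0.04,1],[0,0,0,0,0,0.01,1],[0,0,0,0,0,0.01,1],[0,0,0,0,0,0.01,1],[0,0,0,0,0,0,1]]]}}

```text
clock: 7.05
eef_pos: [586.3, -4.0, 81.9]
tool_rot: [-2.576, -0.0, 1.55]
force: [0.1, 0.5, -0.6]
width: -0.2
gripper_force: 0.0
```

Emit:
{"api": "step_arm", "payload": {"series": [[[0,0,0,0,0,0.007,1],[0,0,0,0,0,0.007,1],[0,0,0,0,0,0,1]]]}}

```text
clock: 7.35
eef_pos: [585.6, -4.0, 80.5]
tool_rot: [-2.577, -0.0, 1.55]
force: [-0.0, 0.2, 0.9]
width: 0.4
gripper_force: 0.6
```

Emit:
{"api": "step_arm", "payload": {"series": [[[0,0,0,0,0,0.007,1],[0,0,0,0,0,0,1]]]}}

```text
clock: 7.55
eef_pos: [585.5, -3.9, 80.2]
tool_rot: [-2.578, -0.0, 1.55]
force: [1.4, 0.1, 4.7]
width: 0.1
gripper_force: 2.7
```

Emit:
{"api": "step_arm", "payload": {"series": [[[0,0,0,0,0,0.007,1],[0,0,0,0,0,0,1]]]}}

```text
clock: 7.75
eef_pos: [585.5, -3.7, 80.0]
tool_rot: [-2.58, -0.001, 1.55]
force: [1.8, 0.8, 7.6]
width: -0.3
gripper_force: 4.3
```

Emit:
{"api": "step_arm", "payload": {"series": [[[0,0,0,-0.02,0,0,1],[0,0,0,-0.02,0,0,1],[0,0,0,-0.02,0,0,1],[0,0,0,-0.02,0,0,1],[0,0,0,-0.02,0,0,1],[0,0,0,-0.02,0,0,1],[0,0,0,-0.015,0,0,1],[0,0,0,0,0,0,1]]]}}

```text
clock: 8.55
eef_pos: [585.2, -24.3, 80.6]
tool_rot: [-2.58, -0.001, 1.55]
force: [3.9, 0.2, 12.0]
width: -0.1
gripper_force: 5.6
```

```bash
cat > tin.py <<'E'
from h import *
import sys
k=sys.argv[1]
p=snap('top','top%s.png'%k)
u,w=proj(p,W([v[3]+30,v[4],94]));a=p['img'][int(w)-40:int(w)+50,int(u)-75:int(u)+75,::-1]
cv2.imwrite('pics/tc%s.png'%k,cv2.resize(a,None,fx=5,fy=5,interpolation=cv2.INTER_CUBIC))
print('crop off',int(u)-75,int(w)-40)
for q in (p,snap('wrist','w%s.png'%k)):
  for th,z in(('tin_floor',65),('carriage',40)):
    for r in ctrl.recognise(q,th)[:2]: print(th,np.round(r['centre'],1),round(r['score'],2),inb(atz(q,r['centre'],z)).round(1),'hopper y',v[4].round(1))
E
python3 tin.py 3
```

```text
crop off 255 228
carriage [348.9 200.8] 0.61 [-160.4   68.4   40. ] hopper y 22.6
```

View pics/tc3.png

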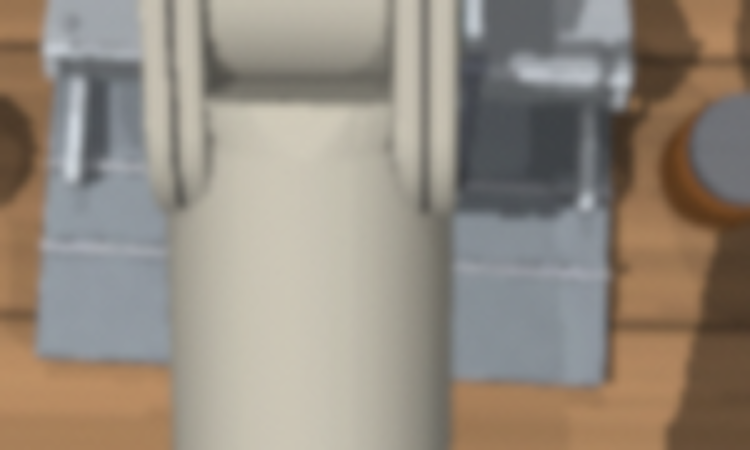

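Emit:
{"api": "step_arm", "payload": {"series": [[[0,0,0,0,0,-0.06,1],[0,0,0,0.13,0,0,1],[0,0,0,0,0,0.04,1],[0,0,0,0,0,0.01,1],[0,0,0,0,0,0.005,1],[0,0,0,0,0,0.005,1],[0,0,0,0,0,0,1],[0,0,0,0,0,0,1]]]}}

```text
clock: 9.65
eef_pos: [585.4, -2.3, 79.7]
tool_rot: [-2.579, -0.004, 1.551]
force: [3.3, 3.4, 10.9]
width: -0.1
gripper_force: 5.6
```

Emit:
{"api": "step_arm", "payload": {"series": [[[0,0,0,-0.02,0,0,1],[0,0,0,-0.02,0,0,1],[0,0,0,-0.02,0,0,1],[0,0,0,-0.02,0,0,1],[0,0,0,-0.02,0,0,1],[0,0,0,-0.015,0,0,1],[0,0,0,0,0,0,1],[0,0,0,0,0,-0.2,1],[0,0,0,0,0,-0.33,1],[0,0,0,0,0,-0.33,1],[0,0,0,0,0,0,1]]]}}

```text
clock: 10.75
eef_pos: [657.7, -23.6, 191.9]
tool_rot: [-2.589, 0.0, 1.551]
force: [-0.1, -0.7, -0.3]
width: -0.3
gripper_force: 0.0
```

Emit:
{"api": "step_arm", "payload": {"series": [[[0,0,0,-0.33,0,-0.05,1],[0,0,0,-0.33,0,-0.05,1],[0,0,0,-0.33,0,-0.05,1],[0,0,0,-0.33,0,-0.05,1],[0,0,0,-0.33,0,0,1],[0,0,0,-0.33,0,0,1],[0,0,0,0,0,0,1]]]}}

```text
clock: 11.45
eef_pos: [649.7, -327.8, 207.1]
tool_rot: [-2.577, 0.013, 1.541]
force: [-0.1, -0.1, -0.5]
width: -0.2
gripper_force: 0.0
```

```bash
python3 tin.py 4
```

```text
crop off 255 228
tin_floor [327.8 277.5] 0.87 [51.5 18.7 65. ] hopper y 22.6
carriage [329.8 281.1] 0.71 [57.9 25.1 40. ] hopper y 22.6
carriage [328.6 196.6] 0.63 [-169.5   13.4   40. ] hopper y 22.6
```

View pics/tc4.png

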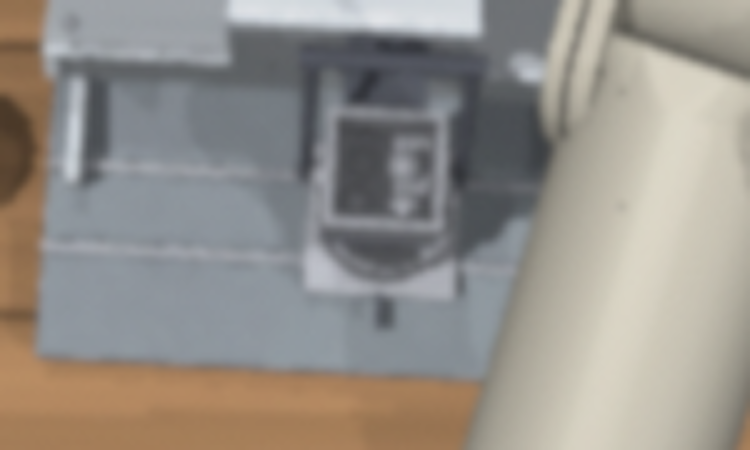

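```bash
python3 - <<'E'
from h import *
p=snap('top')
C=lambda u,w:(255+(u+.5)/5-.5,228+(w+.5)/5-.5)
for n,uv,z in(('plL',(303,293),35),('plR',(458,300),35),('hopL',(322,228),225),('hopR',(448,232),225),('hopFL',(330,106),225),('hopFR',(448,110),225)):
    print(n,inb(atz(p,C(*uv),z)).round(1))
# edge localisation
g=cv2.cvtColor(p['img'],cv2.COLOR_RGB2GRAY).astype(float)
for rows in((280,283),(285,286)):
    print(rows,g[rows[0]:rows[1]+1,308:356].mean(0).round().astype(int).tolist())
for uv in (C(0,0),):pass
for X in([v[3]+57,v[4]-27,225],[v[3]+57,v[4]+27,225],[72,v[4]-40,35],[72,v[4]+40,35]):
    q=proj(p,W(X));print(((q-[255,228]+.5)*5-.5).round())
E
```

```text
plL [ 72.4 -12.4  35. ]
plR [72.6 68.8 35. ]
hopL [ 60.4  -6.8 225. ]
hopR [ 59.8  50.5 225. ]
hopFL [  4.1  -5.5 225. ]
hopFR [  3.6  48.7 225. ]
(280, 283) [150, 148, 146, 143, 140, 138, 138, 152, 177, 189, 192, 190, 187, 178, 164, 150, 136, 128, 124, 120, 116, 111, 105, 105, 106, 104, 102, 104, 111, 117, 124, 134, 142, 146, 151, 158, 161, 151, 127, 124, 141, 147, 147, 146, 146, 146, 144, 140]
(285, 286) [150, 149, 149, 150, 150, 148, 146, 149, 158, 164, 166, 169, 170, 169, 168, 168, 169, 168, 166, 162, 160, 154, 146, 147, 153, 159, 162, 164, 168, 170, 172, 172, 173, 174, 175, 174, 172, 156, 121, 114, 134, 146, 150, 150, 150, 146, 140, 132]
[327. 226.]
[446. 231.]
[293. 292.]
[446. 298.]
```

```bash
python3 - <<'E'
from h import *
cr=np.array([-87.5,-2.5,71.5])+10*NB
go(W(cr+[0,2,0]+60*NB),RTILT);print(ctrl.read_state()['clock'], W(cr+[0,2,0]))
E
```

```text
turn frac [0.003 0.006 0.006] shift frac in cur tool [1.991 0.031 0.592] in target tool [1.988 0.023 0.601]
11.8 [586.02178933 -15.99337145  79.98048096]
```

Emit:
{"api": "step_arm", "payload": {"series": [[[0.003,0.006,0.006,0.332,0.004,0,1],[0,0,0,0.332,0.004,0,1],[0,0,0,0.332,0.004,0,1],[0,0,0,0.332,0.004,0,1],[0,0,0,0.332,0.004,0,1],[0,0,0,0.328,0.004,0,1],[0,0,0,0,0,0.3,1],[0,0,0,0,0,0.3,1],[0,0,0,0,0,0.2,1],[0,0,0,0,0,0.12,1],[0,0,0,0,0,0,1]]]}}

```text
clock: 12.9
eef_pos: [589.6, -16.4, 88.3]
tool_rot: [-2.577, 0.0, 1.548]
force: [-0.7, -0.4, 0.3]
width: 0.2
gripper_force: 0.0
```

```bash
python3 - <<'E'
from h import *
cr=np.array([-87.5,-2.5,71.5])+10*NB
go(W(cr+[0,2,0]),RTILT)
E
```

```text
turn frac [-0.007 -0.    -0.001] shift frac in cur tool [0.002 0.01  0.06 ] in target tool [0.002 0.009 0.06 ]
```

Emit:
{"api": "step_arm", "payload": {"series": [[[0,0,0,0,0.006,0.03,1],[0,0,0,0,0,0.015,1],[0,0,0,0,0,0.007,1],[0,0,0,0,0,0.007,1],[0,0,0,0,0,0.005,1],[0,0,0,0,0,0,1]]]}}

```text
clock: 13.5
eef_pos: [587.9, -18.3, 81.2]
tool_rot: [-2.583, 0.002, 1.546]
force: [0.1, -1.2, -0.2]
width: -0.0
gripper_force: 0.0
```

Emit:
{"api": "step_arm", "payload": {"series": [[[0,0,0,0,0,0.007,1],[0,0,0,0,0,0.007,1],[0,0,0,0,0,0.007,1],[0,0,0,0,0,0,1]]]}}

```text
clock: 13.9
eef_pos: [587.1, -18.3, 79.7]
tool_rot: [-2.585, 0.002, 1.546]
force: [2.5, 1.0, 7.0]
width: -0.4
gripper_force: 3.3
```

Good press, about 7.5 N; roll back 4 mm, then lift and swing aside for a check.

Emit:
{"api": "step_arm", "payload": {"series": [[[0,0,0,0.007,0,0,1],[0,0,0,0.007,0,0,1],[0,0,0,0.007,0,0,1],[0,0,0,0.006,0,0,1],[0,0,0,0,0,0,1],[0,0,0,0,0,0,1]]]}}

```text
clock: 14.5
eef_pos: [587.2, -14.8, 79.7]
tool_rot: [-2.585, 0.003, 1.546]
force: [2.5, 0.2, 6.3]
width: -0.3
gripper_force: 3.2
```

Emit:
{"api": "step_arm", "payload": {"series": [[[0,0,0,0,0,-0.2,1],[0,0,0,0,0,-0.33,1],[0,0,0,0,0,-0.33,1],[0,0,0,0,0,-0.2,1],[0,0,0,-0.33,0,0,1],[0,0,0,-0.33,0,0,1],[0,0,0,-0.33,0,0,1],[0,0,0,-0.33,0,0,1],[0,0,0,-0.33,0,0,1],[0,0,0,-0.33,0,0,1],[0,0,0,0,0,0,1]]]}}

```text
clock: 15.6
eef_pos: [653.2, -320.5, 209.9]
tool_rot: [-2.585, 0.01, 1.537]
force: [-0.1, -0.5, -0.4]
width: -0.0
gripper_force: 0.0
```

```bash
python3 - <<'E'
from h import *
p=snap('top','top5.png')
g=cv2.cvtColor(p['img'],cv2.COLOR_RGB2GRAY).astype(float)
for rows in((280,282),(284,285)):
    print(rows,g[rows[0]:rows[1]+1,308:356].mean(0).round().astype(int).tolist())
a=p['img'][228:318,255:405,::-1];cv2.imwrite('pics/tc5.png',cv2.resize(a,None,fx=5,fy=5,interpolation=cv2.INTER_CUBIC))
E
```

```text
(280, 282) [145, 141, 139, 137, 135, 148, 176, 189, 191, 190, 185, 173, 158, 142, 128, 120, 116, 112, 109, 108, 104, 102, 101, 99, 99, 107, 116, 118, 119, 124, 132, 142, 152, 160, 164, 152, 128, 127, 140, 147, 149, 149, 147, 146, 145, 145, 146, 145]
(284, 285) [148, 149, 147, 144, 143, 150, 170, 180, 182, 182, 182, 179, 174, 172, 172, 170, 166, 162, 156, 149, 145, 144, 148, 152, 154, 160, 165, 170, 172, 174, 174, 174, 174, 174, 172, 154, 118, 107, 128, 141, 147, 149, 150, 150, 149, 148, 147, 145]
```

View pics/tc5.png

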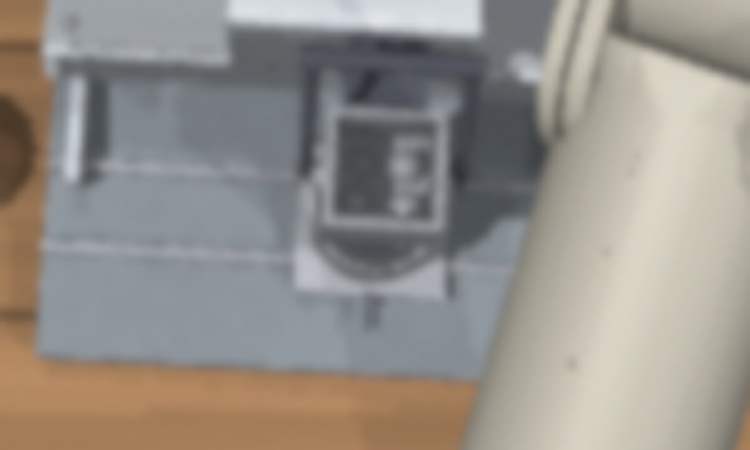

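Emit:
{"api": "step_arm", "payload": {"series": [[[-0.15,0,0,0,0,-0.2,0.65],[-0.15,0,0,0,0,-0.2,0.65],[-0.15,0,0,0,0,-0.2,0.65],[-0.15,0,0,0,0,-0.2,0.65],[-0.1,0,0,0,0,-0.2,0.65],[0,0,0,0,0,0,0.65]]]}}

```text
clock: 16.25
eef_pos: [704.1, -311.9, 360.5]
tool_rot: [3.133, 0.008, 1.547]
force: [-0.5, -0.2, 0.4]
width: 29.9
gripper_force: 0.0
```

```bash
python3 - <<'E'
from h import *
s=ctrl.read_state();print(s['clock'],s['width'],s['qpos'].round(2))
for X in([-12,0,264],[72,0,264]): print(W([v[3]+X[0],v[4],X[2]]))
go(W([v[3]-12,v[4],340]),RDOWN)
E
```

```text
16.25 29.91375033141184 [ 0.26  0.77  0.3   0.9  -0.2   1.48  0.47]
[502.50987221 -37.24553519 264.        ]
[418.53069289 -35.37539024 264.        ]
turn frac [ 0.011  0.01  -0.002] shift frac in cur tool [ 1.8   -1.388  0.11 ] in target tool [ 1.801 -1.384  0.137]
```

Emit:
{"api": "step_arm", "payload": {"series": [[[0.011,0.01,-0.002,0.257,-0.198,0,0.65],[0,0,0,0.257,-0.198,0,0.65],[0,0,0,0.257,-0.198,0,0.65],[0,0,0,0.257,-0.198,0,0.65],[0,0,0,0.257,-0.198,0,0.65],[0,0,0,0.257,-0.198,0,0.65],[0,0,0,0.257,-0.198,0,0.65],[0,0,0,0,0,0,0.65],[0,0,0,0,0,0,0.65]]]}}

```text
clock: 17.15
eef_pos: [501.5, -35.3, 354.8]
tool_rot: [-3.13, -0.004, 1.553]
force: [0.3, -0.8, 0.2]
width: 30.1
gripper_force: 0.0
```

```bash
python3 - <<'E'
from h import *
go(W([v[3]-12,v[4],300]),RDOWN)
p=snap('wrist','w6.png');q=snap('scene','s6.png')
print([(r['centre'],r['score']) for r in ctrl.recognise(p,'bail_bar')[:2]],[(r['centre'],r['score']) for r in ctrl.recognise(q,'bail_bar')[:2]])
B=W([v[3]-12,v[4],264]);print(proj(p,B),proj(q,B),proj(p,W([v[3]-12,v[4]-42,264])),proj(p,W([v[3]-12,v[4]+42,264])))
E
```

```text
turn frac [-0.015 -0.005  0.006] shift frac in cur tool [-0.015  0.011  0.365] in target tool [-0.013  0.007  0.365]
[([320.0, 246.4], 0.81), ([293.2, 165.6], 0.53)] [([288.0, 213.0], 0.61)]
[319.93613121 253.64337315] [284.74215266 210.48296883] [320.47880649 182.15936963] [319.44335657 318.554206  ]
```

View pics/w6.png

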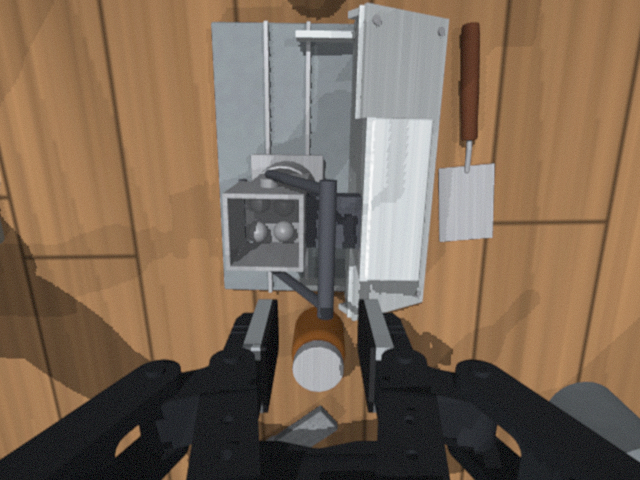

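```bash
python3 - <<'E'
from h import *
p=snap('wrist')
g=cv2.cvtColor(p['img'],cv2.COLOR_RGB2GRAY).astype(float)
print(g[140:170,300:318].mean(1).round().astype(int).tolist())
print('plate -y edge',inb(atz(p,(309,155),35)).round(1))
for uv in((225,192),(306,192),(225,271),(303,271)):print('hop',inb(atz(p,uv,225)).round(1))
for uv in((327,180),(327,318)):print('bar',inb(atz(p,uv,264)).round(1))
print(inb(atz(p,(287,171),94)))
E
```

```text
[128, 128, 128, 128, 128, 131, 132, 131, 131, 131, 129, 125, 133, 153, 158, 156, 156, 155, 156, 156, 156, 154, 151, 146, 141, 136, 128, 124, 120, 121]
plate -y edge [  2.6 -14.2  35. ]
hop [ 52.1  -4.4 225. ]
hop [ -1.3  -4.4 225. ]
hop [ 55.6  51.  225. ]
hop [  1.2  50.8 225. ]
bar [-14.7 -17.5 264. ]
bar [-15.2  67.2 264. ]
[21.98710744 -3.50693385 94.        ]
```

Emit:
{"api": "step_arm", "payload": {"series": [[[-0.015,-0.005,0.006,-0.012,0.037,0,0.65],[0,0,0,0,0,0.25,0.65],[0,0,0,0,0,0.25,0.65],[0,0,0,0,0,0.15,0.65],[0,0,0,0,0,0.1,0.65],[0,0,0,0,0,0,0.65],[0,0,0,0,0,0,0.65]]]}}

```text
clock: 18.1
eef_pos: [507.9, -39.8, 242.3]
tool_rot: [3.141, 0.001, 1.543]
force: [0.0, -0.0, 0.1]
width: 29.8
gripper_force: 0.0
```

Emit:
{"api": "step_arm", "payload": {"series": [[[0,0,0,0,-0.055,0,0.65],[0,0,0,0,-0.055,0,0.65],[0,0,0,0,-0.055,0,0.65],[0,0,0,0,-0.055,0,0.65],[0,0,0,0,-0.055,0,0.65],[0,0,0,0,-0.055,0,0.65],[0,0,0,0,-0.055,0,0.65],[0,0,0,0,-0.055,0,0.65],[0,0,0,0,-0.055,0,0.65],[0,0,0,0,-0.055,0,0.65],[0,0,0,0,0,0,0.65],[0,0,0,0,0,0,0.65]]]}}

```text
clock: 19.3
eef_pos: [424.4, -37.1, 242.1]
tool_rot: [-3.141, 0.0, 1.544]
force: [0.3, -0.5, 0.3]
width: 29.9
gripper_force: 0.0
```

Emit:
{"api": "step_arm", "payload": {"series": [[[0,0,0,0,-0.02,0,0.65],[0,0,0,0,-0.02,0,0.65],[0,0,0,0,-0.015,0,0.65],[0,0,0,0,0,0,0.65],[0,0,0,0,0,0,0.65],[0,0,0,0,0,0,0.65]]]}}

```text
clock: 19.9
eef_pos: [416.4, -36.9, 242.1]
tool_rot: [-3.141, 0.0, 1.544]
force: [0.4, 0.5, 0.5]
width: 30.1
gripper_force: 0.2
```

```bash
python3 - <<'E'
from h import *
p=snap('wrist');q=snap('scene');t=snap('top')
for n,a in(('w',p),('t',t),('s',q)):
  for th in('ball0_center','bail_bar','tin_floor'): print(n,th,[(r['centre'],r['score']) for r in ctrl.recognise(a,th)[:4]])
a=np.hstack([cv2.resize(p['img'][100:400,120:420],(400,400)),cv2.resize(t['img'][220:320,280:380],(400,400),interpolation=cv2.INTER_CUBIC)])
cv2.imwrite('pics/m7.png',a[:,:,::-1])
E
```

```text
w ball0_center [([422.6, 274.0], 0.39)]
w bail_bar [([348.4, 310.7], 0.88)]
w tin_floor [([367.6, 183.1], 0.68)]
t ball0_center [([295.2, 239.5], 0.48)]
t bail_bar []
t tin_floor []
s ball0_center []
s bail_bar [([272.5, 197.0], 0.5)]
s tin_floor []
```

View pics/m7.png

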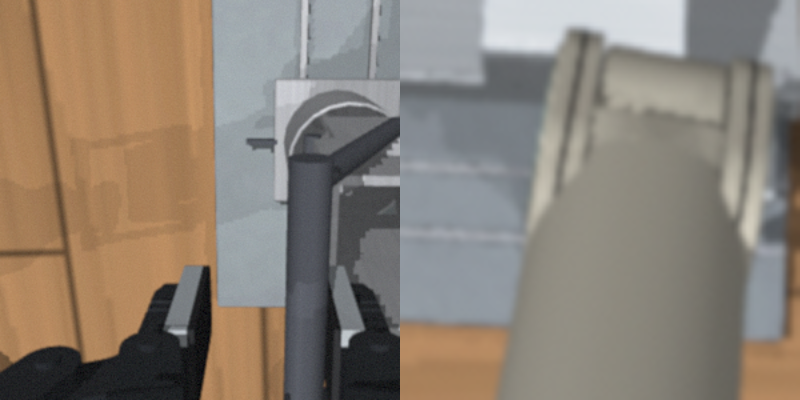

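Emit:
{"api": "step_arm", "payload": {"series": [[[0,0,0,0,-0.015,0,0.65],[0,0,0,0,-0.015,0,0.65],[0,0,0,0,0,0,0.65],[0,0,0,0,0,0,0.65],[0,0,0,0,0,0,0.65],[0,0,0,0,0,0,0.65]]]}}

```text
clock: 21.1
eef_pos: [412.1, -36.8, 242.1]
tool_rot: [3.141, 0.0, 1.544]
force: [0.3, -0.4, 0.1]
width: 29.7
gripper_force: 0.4
```

```bash
python3 - <<'E'
from h import *
p=snap('wrist','w8.png');print(ctrl.recognise(p,'ball0_center'))
o=proj(p,W([v[3]+26,v[4],225]));print(o)
for x,y in((3,-27),(57,-27),(3,27),(57,27)): print(proj(p,W([v[3]+x-4,v[4]+y,225])).round())
# bright pixels inside hopper: fraction before (w6) vs now
E
```

```text
[{'centre': [376.7, 182.9], 'score': 0.73}, {'centre': [477.0, 137.9], 'score': 0.16}]
[441.86561952 298.6926984 ]
[515. 236.]
[379. 236.]
[499. 356.]
[375. 356.]
```

Emit:
{"api": "step_arm", "payload": {"series": [[[0,0,0,0,-0.02,0,0.65],[0,0,0,0,-0.02,0,0.65]]]}}

```text
clock: 21.4
eef_pos: [409.9, -36.7, 242.7]
tool_rot: [3.133, 0.001, 1.544]
force: [14.4, 0.3, -9.3]
width: 30.1
gripper_force: 6.7
```

Emit:
{"api": "step_arm", "payload": {"series": [[[0,0,0,0,0,0,0.65],[0,0,0,0,0,0,0.65]]]}}

```text
clock: 21.6
eef_pos: [410.1, -36.7, 242.8]
tool_rot: [3.133, 0.001, 1.545]
force: [9.3, -0.2, -5.0]
width: 30.0
gripper_force: 4.7
```

```bash
python3 - <<'E'
from h import *
p=snap('wrist','w9.png');print(ctrl.recognise(p,'ball0_center'),ctrl.recognise(p,'bail_bar')[:1])
a=p['img'][120:380,300:620,::-1];cv2.imwrite('pics/c9.png',cv2.resize(a,None,fx=2.3,fy=2.3,interpolation=cv2.INTER_CUBIC))
E
```

```text
[{'centre': [476.6, 134.8], 'score': 0.33}] [{'centre': [349.5, 300.7], 'score': 0.93}]
```

View pics/c9.png

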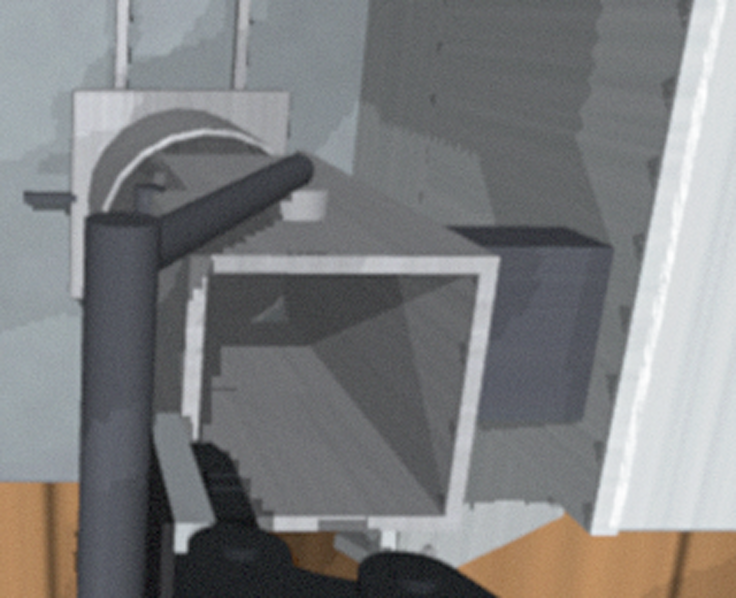

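Emit:
{"api": "step_arm", "payload": {"series": [[[0,0,0,0,0.05,0,0.65],[0,0,0,0,0.06,0,0.65],[0,0,0,0,0.06,0,0.65],[0,0,0,0,0.06,0,0.65],[0,0,0,0,0.06,0,0.65],[0,0,0,0,0.06,0,0.65],[0,0,0,0,0.06,0,0.65],[0,0,0,0,0.06,0,0.65],[0,0,0,0,0.06,0,0.65],[0,0,0,0,0.06,0,0.65],[0,0,0,0,0.06,0,0.65],[0,0,0,0,0,0,0.65]]]}}

```text
clock: 22.95
eef_pos: [505.3, -39.2, 242.0]
tool_rot: [3.14, 0.0, 1.545]
force: [0.1, -0.7, -0.9]
width: 29.7
gripper_force: 0.0
```

Emit:
{"api": "step_arm", "payload": {"series": [[[0,0,0,0,0.02,0,0.65],[0,0,0,0,0.02,0,0.65],[0,0,0,0,0.02,0,0.65]]]}}

```text
clock: 23.25
eef_pos: [512.2, -39.4, 242.0]
tool_rot: [-3.141, -0.0, 1.544]
force: [-2.2, 0.1, -1.2]
width: 29.6
gripper_force: 1.1
```

Emit:
{"api": "step_arm", "payload": {"series": [[[0,0,0,0,0.02,0,0.65],[0,0,0,0,0.02,0,0.65]]]}}

```text
clock: 23.45
eef_pos: [515.7, -39.5, 241.7]
tool_rot: [-3.135, -0.0, 1.544]
force: [-12.7, 1.3, 6.6]
width: 29.7
gripper_force: 6.2
```

Emit:
{"api": "step_arm", "payload": {"series": [[[0,0,0,0,0.015,0,0.65],[0,0,0,0,0.01,0,0.65]]]}}

```text
clock: 23.65
eef_pos: [515.8, -39.5, 241.4]
tool_rot: [-3.128, -0.001, 1.544]
force: [-18.6, 1.0, 11.8]
width: 30.1
gripper_force: 9.2
```

Emit:
{"api": "step_arm", "payload": {"series": [[[0,0,0,0,-0.04,0,0.65],[0,0,0,0,-0.035,0,0.65],[0,0,0,0,0,0,0.65],[0,0,0,0,0,-0.1,0.65],[0,0,0,0,0,-0.3,0.65],[0,0,0,0,0,-0.3,0.65],[0,0,0,0,0,-0.1,0.65],[0,0,0,0,0,0,0.65],[0,0,0,0,0,0,0.65]]]}}

```text
clock: 24.55
eef_pos: [511.2, -39.2, 361.8]
tool_rot: [3.141, -0.0, 1.545]
force: [-0.4, -1.1, 0.6]
width: 29.8
gripper_force: 0.0
```

```bash
python3 - <<'E'
from h import *
p=snap('wrist','w10.png');q=snap('scene')
for a in(p,q): 
  for th in('bail_bar','ball0_center','tin_floor'):print(th,[(np.round(r['centre'],1),round(r['score'],2)) for r in ctrl.recognise(a,th)[:4]])
g=cv2.cvtColor(p['img'],cv2.COLOR_RGB2GRAY).astype(float)
r=g[215:275,290:370].mean(0);c=290+np.where(r<80)[0];print('bar cols',c, inb(atz(p,(c.mean() if len(c) else 0,245),264)))
print(g[140:170,300:318].mean(1).round().astype(int).tolist());print(ctrl.read_state()['eef_pos'])
for y in range(146,160,2):print(y,inb(atz(p,(309,y),35))[1].round(1),end=' ')
E
```

```text
bail_bar [(array([301.4, 236.4]), 0.86)]
ball0_center []
tin_floor [(array([281.6, 157.9]), 0.83)]
bail_bar [(array([286.4, 209.3]), 0.5)]
ball0_center []
tin_floor []
bar cols [290 291 292 293 294 295 296 297 298 299 300 301 302 311 312 313 314 315
 316 317 318 319 320 321 322 323 324 325 326 327 328 329 330 331 332 333
 334 335] [-17.08004817  23.47714019 264.        ]
[128, 128, 127, 127, 126, 127, 127, 126, 125, 125, 127, 138, 140, 136, 133, 132, 133, 133, 132, 133, 133, 131, 131, 132, 134, 134, 136, 136, 134, 133]
[510.92484619 -39.37338952 361.57961341]
146 -21.8 148 -19.6 150 -17.5 152 -15.3 154 -13.1 156 -11.0 158 -8.8
```

```bash
python3 -c "
from cell import ctrl
print(ctrl.finish_job())"
```

```text
the job is handed in; nothing more can be done
None
```

I rolled the tin under the hopper to within about 1 mm of its centre line, threw the bail over to drop the balls, pushed it back onto its latched stop and handed the job in at about 25 s; the hopper was empty, no stray balls showed, but I could not see all four in the tin because the skirt hides them, and no verdict came back.

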